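# Find the rattling model-parts case and hold it up

## Task

One of the three sealed parts cases on the cork board has a steel weight that has come loose inside. Pick up and shake each case briskly to and fro a few times without turning it over, green lid first, then orange, then blue, and stand each back in its place on the board before you take the next. Finish while holding the one that rattles: hold it still and level, its underside 10 to 20 cm above the middle of the blue-and-white mat, and do not put it down or let go; the other two stand in their places and nothing else on the table is disturbed.

Things in the scene. Friction and masses are not known exactly. Their poses are not given: they have to be found in the camera images.
- case_green: sealed rigid parts case, green lid over grey sides, 92 mm long (its x), 58 mm wide (its y), 58 mm high, flat vertical sides; grip it from above across the 58 mm width. About 400 g in all, differing by up to 60 g from case to case whether it rattles or not. Stands on the cork board. Origin: centre of its underside; z up
- case_orange: sealed rigid parts case, orange lid over grey sides, 92 mm long (its x), 58 mm wide (its y), 58 mm high, flat vertical sides; grip it from above across the 58 mm width. About 400 g in all, differing by up to 60 g from case to case whether it rattles or not. Stands on the cork board. Origin: centre of its underside; z up
- case_blue: sealed rigid parts case, blue lid over grey sides, 92 mm long (its x), 58 mm wide (its y), 58 mm high, flat vertical sides; grip it from above across the 58 mm width. About 400 g in all, differing by up to 60 g from case to case whether it rattles or not. Stands on the cork board. Origin: centre of its underside; z up
- case_green_mid (a point): middle of the green-lidded case, 29 mm above its underside, and of its hidden cavity (80 mm along x, 48 x 48 mm). In one case, another each time, a 40 mm steel ball of 260 g is loose: it rolls up to 40 mm along x, knocks on the ends, and after a quick stroke along x comes to lie near the leading end; in the others a piece of equal weight is packed tight, centred
- case_orange_mid (a point): middle of the orange-lidded case, 29 mm above its underside, and of its hidden cavity (80 mm along x, 48 x 48 mm). In one case, another each time, a 40 mm steel ball of 260 g is loose: it rolls up to 40 mm along x, knocks on the ends, and after a quick stroke along x comes to lie near the leading end; in the others a piece of equal weight is packed tight, centred
- case_blue_mid (a point): middle of the blue-lidded case, 29 mm above its underside, and of its hidden cavity (80 mm along x, 48 x 48 mm). In one case, another each time, a 40 mm steel ball of 260 g is loose: it rolls up to 40 mm along x, knocks on the ends, and after a quick stroke along x comes to lie near the leading end; in the others a piece of equal weight is packed tight, centred
- board: fixed flat cork board on which the three cases stand in a row, 130 mm (its x) by 460 mm (its y), 8 mm thick; origin: centre of its underside, on the table top; the row runs along its y, about 150 mm apart, cases square to it
- mat: fixed thin square mat, white with a blue field, 110 x 110 x 3 mm, lying on the table beyond the cork board; the rattling case is held up over its centre; origin: centre of its underside
- pot_black: small black paint pot, 32 mm across, 52 mm high, loose bystander; origin: centre of its underside, just off the board's left (+y) end
- pot_white: small white paint pot, 32 mm across, 52 mm high, loose bystander; origin: centre of its underside, just off the board's right end
- pot_red: small red paint pot, 32 mm across, 52 mm high, loose bystander; origin: centre of its underside, to the robot's left of the mat
- glue: blue glue bottle with yellow nozzle, 24 x 44 mm, 98 mm high, loose bystander to the right of the mat; origin: centre of its underside
- figure: painted model figure on a wooden painting handle, 38 mm across, about 104 mm high, loose bystander on the right; origin: centre of its underside
Not all that is in view belongs to the job. What is shaped like the case_orange but red or yellow is not meant.

How it is judged:
By the outcome, as a careful person would: the job done as asked, in the order asked, and still so for the second after the job is handed in, while the arm keeps its last pose, push and grip.
It also fails if it takes over 72 s, if anything falls off the work surface, if the arm or the gripper's body presses on something with over 40 N, if the wrist force passes 120 N, or if a joint passes its speed limit or range.

## Robot

A 6-joint arm with a two-finger parallel gripper is mounted at the origin on the work surface. World frame = base frame: x ahead of the robot, y to its left, z up, the work surface at z = 0. Lengths are in m, angles in rad, forces in N, time in s.
With the tool pointing down it reaches from about 0.35 to 0.775 m from the base axis. Payload 5.5 kg.
Tool frame: the origin (TCP) lies between the finger pads; the fingertips stand 11 mm ahead of it and the grasp point (between the pads) lies 8 mm behind it (tips_ahead is the distance from the TCP to the fingertips, in m); z points along the fingers, y is the line along which they close (so a half turn about z gives the same grasp; the last joint's range is limited). The gripper opens to 85 mm and grips with 20 to 120 N. Pads are 22 mm wide; open, the fingers measure 114 mm over their backs; the gripper's body (76 mm by 85 mm) begins 54 mm behind the grasp point. The pads swing forward as they close: fully open they stand 13 mm farther back than shut.
Start: joints at [1.16, 0.313, 0.046, 1.304, 0, 1.431], TCP at [0.154, 0.554, 0.242] pointing down, gripper open.
Joint ranges: [-2.76, 2.76], [-0.86, 1.69], [-1.03, 1.26], [-2.2, 2.34], [-1.47, 1.5], [-3.14, 3.14]. Speed limits (rad/s): [2.57, 2.57, 3.14, 3.14, 3.14, 3.14].

## Interface

Orientations are given as a unit quaternion [w, x, y, z].
In Python, from workcell import * gives the robot as it stands. The module is installed in compiled form; this text tells all that it offers.
- The arm moves only by the tool jog_arm, never from a script. Its argument "moves" is a list of rows, each an object with "fingers": the closure, from 0 (fully open) to 1 (shut); "slide": the shift along the tool's x, y, z in mm, a list of three; "angular": the turn, a rotation vector about the tool's x, y, z in degrees, a list of three. A call has 1 to 10 rows; each row is the pose to reach, as a shift and turn from the pose commanded when the call began, along the tool's axes at that moment; what a row does not reach only later rows make up. A row lasts 1/12 s, in which the tool goes at most 41.7 mm and 7.16 degrees, less where a joint would pass 70% of its speed; a pose out of reach is approached as far as the arm can. A call with a gripper value outside its range is refused whole. The fingers move at their own pace and stop on an object; "squeeze" is the grip in N (left out, the last holds). Time passes only in rows, so rows that repeat a pose let the fingers close. It gives the time, the measured TCP pose, the force, the opening and the grip force at its end, in the units of the state.
- get_state(): the state, without advancing time (a new reading comes with each control period).
- read_camera(name): name is "side" or "top"; returns a dict with "color" (480x640x3 uint8, red, green, blue), "fovy" (degrees; the focal length in pixels is half the picture's height over the tangent of half this angle, whatever the lens; pixels are square), "cx", "cy" (the principal point, pixels), "world_from_camera" (4x4, takes a point from camera to world coordinates). Camera axes: x right, y down, z forward; pixel columns grow to the right and rows downward; lengths in m; the calibration is good to about 2 mm. A picture is of the moment at which its call begins. There is no depth.
- hand_in(): hands the job in; it is judged then, once.
Trained networks look in a picture, given as the dict that the camera call returned (one of the last four; its "shot" number tells which), for a name from the list of things; names that differ only in an ending like _2 or _b are one class to them, and where a whole thing is asked for, a point or a joint stands for the part that bears it (a point fixed in the world has none). Each returns a list of dicts, best first, with "p" (0 to 1); they miss things now and then, are a little off and sometimes report something else, mostly with a low value. They report only what shows in the picture. A call takes as long as a camera call. They do not tell look-alikes from the thing itself.
- look_for(target, picture): "point" ([column, row] in pixels, amid what is visible of it).
- tip_of(target, picture): "point" ([column, row] in pixels: a listed point, or the origin of a listed thing).
The state is a dict: "clock": time; "joint_pos": joint angles; "qvel": joint speeds; "tau": joint torques, N m; "tcp_pos": TCP position; "orientation": TCP orientation; "wrist_force": force on the tool from outside, world axes, zero at the start; "ft_torque": the same for the moment, N m; "finger_gap": finger opening in m; "grip_force": force on a finger pad.
Only numpy, scipy, OpenCV 4.12 (cv2) and the standard library are available. Lean on these libraries where they do the work, as an engineer would, in place of code of your own. Each camera call takes 0.05 s, during which the arm holds its last target. There are 200 camera calls.

## Working session

There is one attempt and no reset: what is moved stays moved. The work goes in short steps, Python scripts to look and compute and a tool call to move; the robot and the scene stay as the last step left them, time stands still between calls to the robot, and variables do not carry over. Pictures are saved under pics/ and viewed, at most 10 in all, crops included, and the job is handed in when it is done.

Besides the shell and the picture viewer there is one more tool, called after "Call:" as name(argument=value, ...), one argument or row to a line, values as JSON. jog_arm: Moves the arm, as the interface text tells. Its arguments: {"type":"object","properties":{"moves":{"type":"array","items":{"type":"object","properties":{"fingers":{"type":"number"},"slide":{"type":"array","items":{"type":"number"}},"angular":{"type":"array","items":{"type":"number"}}}}},"squeeze":{"type":"number"}},"required":["moves"]}

```bash
mkdir -p pics; cat > h.py <<'E'
from workcell import *
import numpy as np, cv2
from scipy.spatial.transform import Rotation as R
def ray(p,uv):
    f=240/np.tan(np.radians(p["fovy"])/2); T=np.array(p["world_from_camera"])
    d=T[:3,:3]@np.array([(uv[0]-p["cx"])/f,(uv[1]-p["cy"])/f,1]); return T[:3,3],d
def at(p,uv,z):
    o,d=ray(p,uv); return o+d*(z-o[2])/d[2]
def rot(s):
    q=s["orientation"]; return R.from_quat([q[1],q[2],q[3],q[0]]).as_matrix()
E
python3 - <<'E'
from h import *
s=get_state(); print(s); print(rot(s).round(3))
P={n:read_camera(n) for n in("top","side")}
for n,p in P.items():
    cv2.imwrite(f"pics/{n}0.png",p["color"][:,:,::-1]); print(n,p["fovy"],np.array(p["world_from_camera"]).round(3))
    for t,z in [("case_green",.008),("case_orange",.008),("case_blue",.008),("case_green_mid",.037),("case_orange_mid",.037),("case_blue_mid",.037),("board",0),("mat",0),("pot_black",0),("pot_white",0),("pot_red",0),("glue",0),("figure",0)]:
        for r in tip_of(t,p)[:3]: print(t,round(r["p"],2),np.round(r["point"]),at(p,r["point"],z).round(3))
E
```

```text
{'clock': 0.0, 'joint_pos': array([ 1.16043489e+00,  3.14010891e-01,  4.49536041e-02,  1.30359791e+00,
       -1.57158904e-05,  1.43121257e+00]), 'qvel': array([-0.00027269, -0.00176316, -0.00169496, -0.00101562,  0.00030649,
        0.0009984 ]), 'tau': array([-3.65720744e-04, -4.80619812e+01,  2.98537409e+01,  1.94242696e-02,
       -9.93833282e-05,  2.11627462e-07]), 'tcp_pos': array([0.15360356, 0.55358176, 0.24139251]), 'orientation': array([-2.44797393e-04,  1.34975535e-01,  9.90848495e-01, -8.96650103e-04]), 'wrist_force': array([ 0.17469406,  0.2521706 , -0.01833307]), 'ft_torque': array([0.00934047, 0.02791585, 0.02427363]), 'grip_force': 0.0, 'finger_gap': 0.08562900873556333}
[[-0.964  0.267 -0.001]
 [ 0.267  0.964 -0.002]
 [ 0.    -0.002 -1.   ]]
top 48.10591932890738 [[-0.007 -0.992  0.124  0.329]
 [-1.     0.006 -0.011 -0.032]
 [ 0.01  -0.124 -0.992  1.323]
 [ 0.     0.     0.     1.   ]]
case_green 0.67 [284. 230.] [0.511 0.042 0.008]
case_green 0.26 [400. 145.] [ 0.727 -0.251  0.008]
case_orange 0.91 [161. 156.] [0.7   0.351 0.008]
case_orange 0.76 [225. 225.] [0.525 
[... 1352 characters left out ...]
[409. 427.] [0.285 0.293 0.037]
case_orange_mid 0.73 [280. 328.] [0.522 0.198 0.037]
case_blue_mid 0.83 [362. 230.] [ 0.462 -0.094  0.037]
case_blue_mid 0.31 [260. 232.] [ 0.662 -0.017  0.037]
board 0.94 [325. 282.] [0.497 0.04  0.   ]
mat 0.67 [260. 236.] [ 0.676 -0.041  0.   ]
pot_black 0.73 [212. 386.] [0.591 0.312 0.   ]
pot_white 0.84 [395. 209.] [ 0.419 -0.236  0.   ]
pot_white 0.53 [281. 181.] [ 0.721 -0.257  0.   ]
pot_red 0.97 [180. 334.] [0.697 0.242 0.   ]
pot_red 0.44 [281. 179.] [ 0.724 -0.264  0.   ]
glue 0.52 [396. 212.] [ 0.415 -0.226  0.   ]
glue 0.45 [217. 384.] [ 0.586  0.308 -0.   ]
figure 0.78 [316. 162.] [ 0.668 -0.369  0.   ]
figure 0.17 [279. 338.] [0.528 0.193 0.   ]
```

View pics/top0.png

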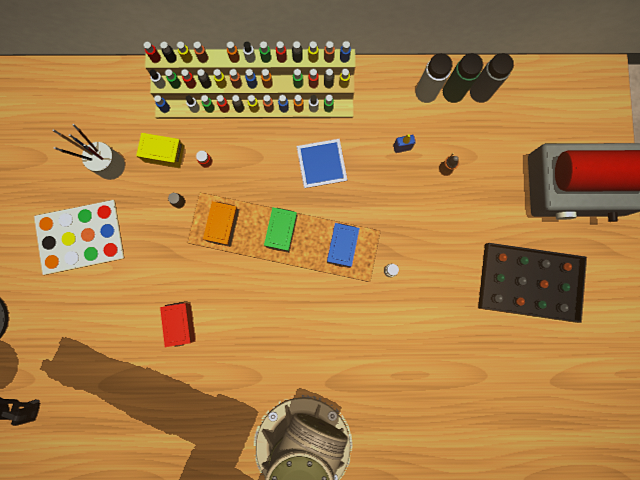

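View pics/side0.png

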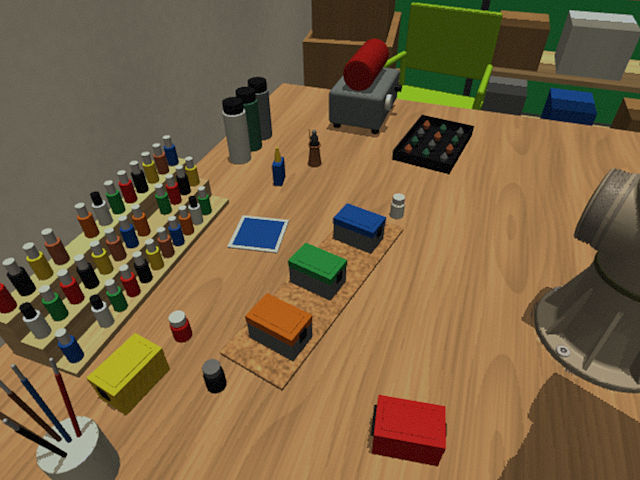

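The top view shows three orange-like cases: the orange lid on the board at (221,222), a red one at (177,324) and a yellow one at (159,149). Only (221,222) is orange and stands on the cork board, so that is the one meant. Green is at (281,229), blue at (343,245) and the mat at (322,163). I'll refine the poses from the lid contours and check one crop.

```bash
cat >> h.py <<'E'
HS={"green":(50,75,120),"orange":(8,18,150),"blue":(100,120,90)}
WIN={"top":{"green":(281,229),"orange":(221,222),"blue":(343,245)},"side":{"green":(318,262),"orange":(280,315),"blue":(360,218)}}
def lid(p,n,c,z=.066,center=None,r=38):
    hsv=cv2.cvtColor(p["color"],cv2.COLOR_RGB2HSV); a,b,smin=HS[c]
    m=cv2.inRange(hsv,(a,smin,50),(b,255,255)); w=np.zeros_like(m); u,v=center or WIN[n][c]
    w[v-r:v+r,u-r:u+r]=255; m&=w
    m=cv2.morphologyEx(m,cv2.MORPH_OPEN,np.ones((3,3)))
    C=max(cv2.findContours(m,cv2.RETR_EXTERNAL,cv2.CHAIN_APPROX_NONE)[0],key=cv2.contourArea)[:,0]
    W=np.array([at(p,q,z)[:2] for q in C])
    (c0,sz,an)=cv2.minAreaRect((W*1000).astype(np.float32)); 
    if sz[0]<sz[1]: an+=90
    an=(an+90)%180-90
    return np.round(c0,1),np.round(sz,1),round(an,1),cv2.boundingRect(C)
E
python3 - <<'E'
from h import *
for n in("top","side"):
    p=read_camera(n)
    for c in HS: print(n,c,lid(p,n,c))
    if n=="top": cv2.imwrite("pics/crop.png",cv2.resize(p["color"][180:300,160:420,::-1],None,fx=3,fy=3))
    hsv=cv2.cvtColor(p["color"],cv2.COLOR_RGB2HSV); m=cv2.inRange(hsv,(100,120,60),(125,255,255)); 
    w=np.zeros_like(m)
    u,v=(322,163) if n=="top" else (259,233); w[v-24:v+24,u-34:u+34]=255;m&=w
    C=max(cv2.findContours(m,cv2.RETR_EXTERNAL,cv2.CHAIN_APPROX_NONE)[0],key=cv2.contourArea)[:,0]
    print("mat",cv2.minAreaRect(np.array([at(p,q,.003)[:2]*1000 for q in C]).astype(np.float32)))
E
```

```text
top green (array([507.7,  48.6]), array([59. , 93.7]), -12.5, (264, 208, 32, 42))
top orange (array([525.6, 190. ]), array([181.4, 178.2]), 0.4, (183, 184, 76, 76))
top blue (array([469.1, -99. ]), array([57.9, 93.7]), -12.4, (328, 223, 31, 43))
mat ((683.2100830078125, -51.09441375732422), (92.77357482910156, 91.84302520751953), 9.861942291259766)
side green (array([508.2,  52.8]), array([59.7, 94. ]), -12.0, (289, 244, 57, 36))
side orange (array([521.5, 198.7]), array([ 70.3, 102.2]), -12.1, (245, 293, 68, 53))
side blue (array([469.7, -95.8]), array([61.1, 94.1]), -11.9, (335, 204, 50, 29))
mat ((684.3191528320312, -48.95164489746094), (91.88410949707031, 91.68161010742188), 10.339113235473633)
```

View pics/crop.png

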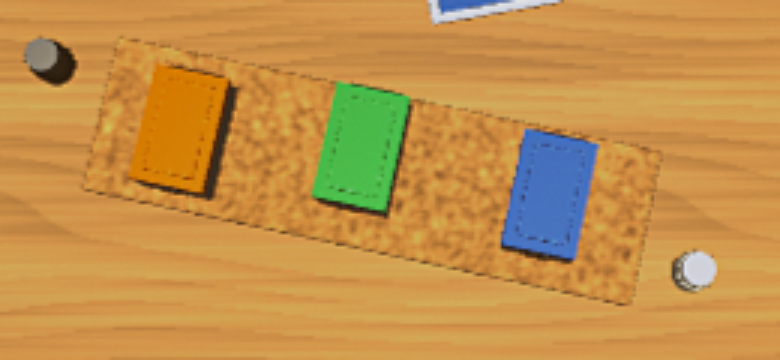

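The crop confirms the three board cases: orange (180,130), green (362,148) and blue (549,195). I'll refine orange with a tighter colour threshold and work out the first move.

```bash
cat >> h.py <<'E'
HS["orange"]=(8,18,225)
def go(x,y,z,yaw=-12.3):
    """slide/angular from present measured pose to TCP (mm), tool down, tool y along the case's y"""
    s=get_state(); A=rot(s); a=np.radians(yaw); ex=np.array([-np.cos(a),-np.sin(a),0]); ey=np.array([-np.sin(a),np.cos(a),0])
    B=np.c_[ex,ey,np.cross(ex,ey)]
    print("t",round(s["clock"],2),"tcp",(1000*s["tcp_pos"]).round(1),"slide",(A.T@(np.array([x,y,z])-1000*s["tcp_pos"])).round(1),"ang",R.from_matrix(A.T@B).as_rotvec(degrees=True).round(2))
def ft():
    s=get_state(); A=rot(s)
    print("F tool",(A.T@s["wrist_force"]).round(2),"M tool",(A.T@s["ft_torque"]).round(3),"gap",round(s["finger_gap"],4),"grip",s["grip_force"])
E
python3 - <<'E'
from h import *
for n in("top","side"):
    p=read_camera(n); print(lid(p,n,"orange",r=30))
go(508,50.7,140); ft()
E
```

```text
(array([523., 192.]), array([59.6, 93. ]), -12.5, (204, 202, 32, 42))
(array([485. , 234.6]), array([3.1, 3.9]), -67.4, (290, 340, 3, 3))
t 1.6 tcp [153.8 554.1 242.4] slide [-475.9 -390.3  102.3] ang [ 0.01  0.   -3.22]
F tool [-0.63  0.04  0.09] M tool [-0.006 -0.01   0.016] gap 0.0854 grip 0.0
```

Call:
jog_arm(
  moves=[
    {"fingers": 0, "slide": [-25, -20, 0], "angular": [0, 0, -1]},
    {"slide": [-55, -45, 0], "angular": [0, 0, -3.2]},
    {"slide": [-87, -71, 0], "angular": [0, 0, -3.2]},
    {"slide": [-118, -97, 0], "angular": [0, 0, -3.2]},
    {"slide": [-150, -123, 0], "angular": [0, 0, -3.2]},
    {"slide": [-182, -149, 0], "angular": [0, 0, -3.2]},
    {"slide": [-214, -175, 0], "angular": [0, 0, -3.2]},
    {"slide": [-246, -201, 0], "angular": [0, 0, -3.2]},
    {"slide": [-278, -228, 0], "angular": [0, 0, -3.2]},
    {"slide": [-310, -254, 0], "angular": [0, 0, -3.2]},
  ],
  squeeze=90,
)

```text
schema error: expected keys fingers, slide, angular
```

```bash
python3 -c "
from h import *
go(508,50.7,130); ft()"
```

```text
t 1.6 tcp [153.8 554.1 242.4] slide [-475.9 -390.3  112.3] ang [ 0.01  0.   -3.22]
F tool [-0.63  0.04  0.09] M tool [-0.006 -0.01   0.016] gap 0.0854 grip 0.0
```

Call:
jog_arm(
  moves=[
    {"fingers": 0, "slide": [-25, -20, 0], "angular": [0, 0, -1]},
    {"fingers": 0, "slide": [-55, -45, 0], "angular": [0, 0, -3.2]},
    {"fingers": 0, "slide": [-87, -71, 0], "angular": [0, 0, -3.2]},
    {"fingers": 0, "slide": [-118, -97, 0], "angular": [0, 0, -3.2]},
    {"fingers": 0, "slide": [-150, -123, 0], "angular": [0, 0, -3.2]},
    {"fingers": 0, "slide": [-182, -149, 0], "angular": [0, 0, -3.2]},
    {"fingers": 0, "slide": [-214, -175, 0], "angular": [0, 0, -3.2]},
    {"fingers": 0, "slide": [-246, -201, 0], "angular": [0, 0, -3.2]},
    {"fingers": 0, "slide": [-278, -228, 0], "angular": [0, 0, -3.2]},
    {"fingers": 0, "slide": [-310, -254, 0], "angular": [0, 0, -3.2]},
  ],
  squeeze=90,
)

```text
clock: 2.43
tcp_pos: [0.3853, 0.2246, 0.2427]
orientation: [0.0, 0.107, 0.994, 0.0]
wrist_force: [1.2, 0.5, -0.2]
finger_gap: 0.0855
grip_force: 0.0
```

```bash
python3 -c "
from h import *
go(508,50.7,130); ft()"
```

```text
t 2.43 tcp [385.3 224.6 242.7] slide [-156.9 -143.8  112.7] ang [ 0.03  0.05 -0.  ]
F tool [-1.1   0.79  0.22] M tool [-0.007 -0.051 -0.004] gap 0.0855 grip 0.0
```

Call:
jog_arm(
  moves=[
    {"fingers": 0, "slide": [-28, -25, 10], "angular": [0, 0, 0]},
    {"fingers": 0, "slide": [-55, -50, 25], "angular": [0, 0, 0]},
    {"fingers": 0, "slide": [-80, -74, 45], "angular": [0, 0, 0]},
    {"fingers": 0, "slide": [-105, -97, 65], "angular": [0, 0, 0]},
    {"fingers": 0, "slide": [-130, -118, 85], "angular": [0, 0, 0]},
    {"fingers": 0, "slide": [-148, -135, 100], "angular": [0, 0, 0]},
    {"fingers": 0, "slide": [-158, -145, 110], "angular": [0, 0, 0]},
    {"fingers": 0, "slide": [-158, -145, 112], "angular": [0, 0, 0]},
    {"fingers": 0, "slide": [-158, -145, 112], "angular": [0, 0, 0]},
  ],
)

```text
clock: 3.18
tcp_pos: [0.5073, 0.051, 0.1296]
orientation: [-0.001, 0.108, 0.994, 0.0]
wrist_force: [0.2, -0.0, -0.8]
finger_gap: 0.0854
grip_force: 0.0
```

```bash
python3 -c "
from h import *
p=read_camera('side')
cv2.imwrite('pics/s1.png',p['color'][130:380,150:480,::-1])
go(508,50.7,32); ft()"
```

```text
t 3.23 tcp [507.4  51.6 130.4] slide [-0.9 -0.8 98.4] ang [ 0.02 -0.06 -0.01]
F tool [ 0.46 -0.4   0.01] M tool [0.013 0.002 0.045] gap 0.0856 grip 0.0
```

View pics/s1.png

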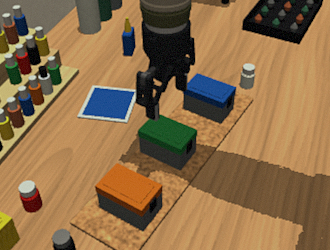

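The open gripper straddles the green case squarely, with its near finger at crop (150,100). I'll go down and close.

Call:
jog_arm(
  moves=[
    {"fingers": 0, "slide": [-1, -1, 20], "angular": [0, 0, 0]},
    {"fingers": 0, "slide": [-1, -1, 45], "angular": [0, 0, 0]},
    {"fingers": 0, "slide": [-1, -1, 70], "angular": [0, 0, 0]},
    {"fingers": 0, "slide": [-1, -1, 90], "angular": [0, 0, 0]},
    {"fingers": 0, "slide": [-1, -1, 98], "angular": [0, 0, 0]},
    {"fingers": 0, "slide": [-1, -1, 98], "angular": [0, 0, 0]},
    {"fingers": 0.3, "slide": [-1, -1, 98], "angular": [0, 0, 0]},
    {"fingers": 1, "slide": [-1, -1, 98], "angular": [0, 0, 0]},
    {"fingers": 1, "slide": [-1, -1, 98], "angular": [0, 0, 0]},
    {"fingers": 1, "slide": [-1, -1, 98], "angular": [0, 0, 0]},
  ],
  squeeze=90,
)

```text
clock: 4.07
tcp_pos: [0.5105, 0.05, 0.0344]
orientation: [0.002, 0.107, 0.994, 0.0]
wrist_force: [-0.8, 0.5, 6.9]
finger_gap: 0.0571
grip_force: 96.9
```

Call:
jog_arm(
  moves=[
    {"fingers": 1, "slide": [0, 0, 0], "angular": [0, 0, 0]},
    {"fingers": 1, "slide": [0, 0, 0], "angular": [0, 0, 0]},
    {"fingers": 1, "slide": [0, 0, 0], "angular": [0, 0, 0]},
  ],
)

```text
clock: 4.32
tcp_pos: [0.5105, 0.05, 0.0344]
orientation: [0.002, 0.107, 0.994, 0.0]
wrist_force: [-0.7, 1.4, 6.3]
finger_gap: 0.0569
grip_force: 96.9
```

```bash
python3 -c "
from h import *
go(508,50.7,140); ft()"
```

```text
t 4.32 tcp [510.5  50.   34.4] slide [   2.2    0.2 -105.6] ang [0.06 0.21 0.  ]
F tool [ 0.93  1.18 -6.29] M tool [-0.036  0.213 -0.089] gap 0.0569 grip 96.87851518392563
```

Call:
jog_arm(
  moves=[
    {"fingers": 1, "slide": [0, 0, -10], "angular": [0, 0, 0]},
    {"fingers": 1, "slide": [0, 0, -30], "angular": [0, 0, 0]},
    {"fingers": 1, "slide": [0, 0, -60], "angular": [0, 0, 0]},
    {"fingers": 1, "slide": [0, 0, -85], "angular": [0, 0, 0]},
    {"fingers": 1, "slide": [0, 0, -100], "angular": [0, 0, 0]},
    {"fingers": 1, "slide": [0, 0, -100], "angular": [0, 0, 0]},
    {"fingers": 1, "slide": [0, 0, -100], "angular": [0, 0, 0]},
    {"fingers": 1, "slide": [0, 0, -100], "angular": [0, 0, 0]},
  ],
)

```text
clock: 4.98
tcp_pos: [0.5078, 0.0499, 0.1314]
orientation: [-0.001, 0.107, 0.994, 0.0]
wrist_force: [0.5, 0.3, -4.4]
finger_gap: 0.0573
grip_force: 96.6
```

```bash
python3 -c "
from h import *
go(508,50.7,132); ft(); read_camera('top'); ft()"
```

```text
t 4.98 tcp [507.8  49.9 131.4] slide [ 0.   0.8 -0.6] ang [-0.01 -0.1  -0.02]
F tool [-0.39  0.43  4.4 ] M tool [-0.02  -0.021 -0.003] gap 0.0573 grip 96.61702305078506
F tool [ 1.34 -0.56  3.51] M tool [ 0.1   -0.005 -0.042] gap 0.057 grip 96.61577314138412
```

Now the shake along tool x, ending once at each end.

Call:
jog_arm(
  moves=[
    {"fingers": 1, "slide": [35, 0, 0], "angular": [0, 0, 0]},
    {"fingers": 1, "slide": [0, 0, 0], "angular": [0, 0, 0]},
    {"fingers": 1, "slide": [-35, 0, 0], "angular": [0, 0, 0]},
    {"fingers": 1, "slide": [0, 0, 0], "angular": [0, 0, 0]},
    {"fingers": 1, "slide": [35, 0, 0], "angular": [0, 0, 0]},
    {"fingers": 1, "slide": [0, 0, 0], "angular": [0, 0, 0]},
    {"fingers": 1, "slide": [-35, 0, 0], "angular": [0, 0, 0]},
    {"fingers": 1, "slide": [0, 0, 0], "angular": [0, 0, 0]},
    {"fingers": 1, "slide": [35, 0, 0], "angular": [0, 0, 0]},
    {"fingers": 1, "slide": [35, 0, 0], "angular": [0, 0, 0]},
  ],
)

```text
clock: 5.87
tcp_pos: [0.4647, 0.0586, 0.127]
orientation: [-0.009, 0.107, 0.994, -0.0]
wrist_force: [-3.5, -0.2, -4.9]
finger_gap: 0.0569
grip_force: 113.8
```

```bash
cat >> h.py <<'E'
def avg(n=14):
    L=[]
    for i in range(n):
        read_camera("top"); s=get_state(); A=rot(s); L.append(np.r_[A.T@s["wrist_force"],A.T@s["ft_torque"]])
    L=np.array(L)[4:]; print("t",round(s["clock"],2),"mean",L.mean(0).round(3),"sem",(L.std(0)/len(L)**.5).round(3),"gap",round(s["finger_gap"],4))
E
python3 -c "
from h import *
avg(); go(508,50.7,132)"
```

```text
t 6.57 mean [-1.640e-01 -1.990e-01  3.852e+00  1.000e-03 -1.100e-02 -7.000e-03] sem [0.142 0.184 0.174 0.008 0.014 0.008] gap 0.0566
t 6.57 tcp [474.8  57.3 132.4] slide [-33.9   0.7   0.4] ang [ 0.01  0.02 -0.02]
```

Call:
jog_arm(
  moves=[
    {"fingers": 1, "slide": [-35, 0, 0], "angular": [0, 0, 0]},
    {"fingers": 1, "slide": [-70, 0, 0], "angular": [0, 0, 0]},
    {"fingers": 1, "slide": [-70, 0, 0], "angular": [0, 0, 0]},
  ],
)

```text
clock: 6.82
tcp_pos: [0.5495, 0.0409, 0.1323]
orientation: [0.003, 0.108, 0.994, -0.0]
wrist_force: [2.9, -0.9, -3.6]
finger_gap: 0.0569
grip_force: 113.7
```

```bash
python3 -c "
from h import *
avg(); go(508,50.7,132)"
```

```text
t 7.52 mean [1.710e-01 1.960e-01 3.454e+00 1.300e-02 4.100e-02 2.000e-03] sem [0.152 0.137 0.084 0.008 0.006 0.011] gap 0.0571
t 7.52 tcp [542.9  42.5 132.4] slide [35.8  0.6  0.4] ang [ 0.01  0.01 -0.01]
```

The sign fits a loose ball but the size is unclear. I'll repeat with both strokes ending at the same pose, and also read the joint torques.

Call:
jog_arm(
  moves=[
    {"fingers": 1, "slide": [-15, 0, 0], "angular": [0, 0, 0]},
    {"fingers": 1, "slide": [-35, 0, 0], "angular": [0, 0, 0]},
    {"fingers": 1, "slide": [-35, 0, 0], "angular": [0, 0, 0]},
    {"fingers": 1, "slide": [0, 0, 0], "angular": [0, 0, 0]},
    {"fingers": 1, "slide": [35, 0, 0], "angular": [0, 0, 0]},
    {"fingers": 1, "slide": [35, 0, 0], "angular": [0, 0, 0]},
    {"fingers": 1, "slide": [35, 0, 0], "angular": [0, 0, 0]},
    {"fingers": 1, "slide": [35, 0, 0], "angular": [0, 0, 0]},
    {"fingers": 1, "slide": [35, 0, 0], "angular": [0, 0, 0]},
  ],
)

```text
clock: 8.27
tcp_pos: [0.5103, 0.0497, 0.133]
orientation: [0.001, 0.107, 0.994, 0.0]
wrist_force: [0.7, -0.1, -3.6]
finger_gap: 0.0569
grip_force: 113.8
```

```bash
cat >> h.py <<'E'
def avg2(n=12):
    L=[]
    for i in range(n):
        read_camera("top"); s=get_state(); A=rot(s); L.append(np.r_[A.T@s["wrist_force"],A.T@s["ft_torque"],s["tau"]])
    L=np.array(L); m=L.mean(0); e=L.std(0)/n**.5
    print("t",round(s["clock"],2),"F",m[:3].round(2),"M",m[3:6].round(3),"+-",e[3:6].round(3),"tau",m[6:].round(3),"+-",e[6:].round(3),"\nMy",L[:,4].round(2))
E
python3 -c "
from h import *
avg2(); go(508,50.7,132)"
```

```text
t 8.87 F [ 0.03 -0.26  3.96] M [ 0.007 -0.02   0.012] +- [0.009 0.012 0.006] tau [ 2.3000e-02 -4.4100e+01  2.8755e+01  1.4000e-02  4.0000e-03 -0.0000e+00] +- [0.015 0.028 0.037 0.008 0.001 0.   ] 
My [-0.07  0.02 -0.04 -0.05  0.02 -0.03  0.03  0.05 -0.06 -0.02 -0.08 -0.02]
t 8.87 tcp [508.8  49.8 132.2] slide [1.  0.7 0.2] ang [ 0.   -0.01 -0.02]
```

Call:
jog_arm(
  moves=[
    {"fingers": 1, "slide": [15, 0, 0], "angular": [0, 0, 0]},
    {"fingers": 1, "slide": [40, 0, 0], "angular": [0, 0, 0]},
    {"fingers": 1, "slide": [70, 0, 0], "angular": [0, 0, 0]},
    {"fingers": 1, "slide": [70, 0, 0], "angular": [0, 0, 0]},
    {"fingers": 1, "slide": [35, 0, 0], "angular": [0, 0, 0]},
    {"fingers": 1, "slide": [0, 0, 0], "angular": [0, 0, 0]},
    {"fingers": 1, "slide": [0, 0, 0], "angular": [0, 0, 0]},
    {"fingers": 1, "slide": [0, 0, 0], "angular": [0, 0, 0]},
    {"fingers": 1, "slide": [0, 0, 0], "angular": [0, 0, 0]},
    {"fingers": 1, "slide": [0, 0, 0], "angular": [0, 0, 0]},
  ],
)

```text
clock: 9.7
tcp_pos: [0.5075, 0.05, 0.1319]
orientation: [-0.001, 0.107, 0.994, 0.0]
wrist_force: [0.5, 0.1, -3.9]
finger_gap: 0.0572
grip_force: 113.6
```

```bash
python3 -c "
from h import *
avg2(); go(508,50.7,35)"
```

```text
t 10.3 F [ 0.08 -0.27  3.52] M [-0.003  0.037 -0.011] +- [0.006 0.009 0.008] tau [-2.0000e-02 -4.3926e+01  2.8796e+01 -2.8000e-02 -0.0000e+00  0.0000e+00] +- [0.015 0.04  0.024 0.007 0.001 0.   ] 
My [ 0.05  0.08  0.01  0.03  0.01  0.   -0.02  0.06  0.05  0.04  0.08  0.05]
t 10.3 tcp [508.8  49.9 132.3] slide [ 0.9  0.6 97.3] ang [ 0.01  0.   -0.02]
```

Green shows a repeatable shift of about 0.055 N m. I'll set it back, do the others and compare.

Call:
jog_arm(
  moves=[
    {"fingers": 1, "slide": [0, 0, 20], "angular": [0, 0, 0]},
    {"fingers": 1, "slide": [0, 0, 50], "angular": [0, 0, 0]},
    {"fingers": 1, "slide": [0, 0, 75], "angular": [0, 0, 0]},
    {"fingers": 1, "slide": [0, 0, 90], "angular": [0, 0, 0]},
    {"fingers": 1, "slide": [0, 0, 96], "angular": [0, 0, 0]},
    {"fingers": 1, "slide": [0, 0, 98], "angular": [0, 0, 0]},
    {"fingers": 1, "slide": [0, 0, 98], "angular": [0, 0, 0]},
    {"fingers": 0.4, "slide": [0, 0, 98], "angular": [0, 0, 0]},
    {"fingers": 0, "slide": [0, 0, 98], "angular": [0, 0, 0]},
    {"fingers": 0, "slide": [0, 0, 98], "angular": [0, 0, 0]},
  ],
)

```text
clock: 11.13
tcp_pos: [0.5102, 0.0498, 0.0351]
orientation: [0.001, 0.107, 0.994, 0.0]
wrist_force: [0.6, 0.5, -0.4]
finger_gap: 0.0791
grip_force: 0.0
```

Call:
jog_arm(
  moves=[
    {"fingers": 0, "slide": [0, 0, 0], "angular": [0, 0, 0]},
    {"fingers": 0, "slide": [0, 0, 0], "angular": [0, 0, 0]},
    {"fingers": 0, "slide": [0, 0, -20], "angular": [0, 0, 0]},
    {"fingers": 0, "slide": [0, 0, -50], "angular": [0, 0, 0]},
    {"fingers": 0, "slide": [0, 0, -85], "angular": [0, 0, 0]},
    {"fingers": 0, "slide": [0, 0, -98], "angular": [0, 0, 0]},
    {"fingers": 0, "slide": [0, 0, -98], "angular": [0, 0, 0]},
  ],
)

```text
clock: 11.72
tcp_pos: [0.5119, 0.0497, 0.1364]
orientation: [0.004, 0.107, 0.994, 0.0]
wrist_force: [0.4, 0.7, 0.2]
finger_gap: 0.0857
grip_force: 0.0
```

```bash
python3 -c "
from h import *
go(522.5,194.5,132);p=read_camera('side');print(lid(p,'side','green'))
cv2.imwrite('pics/s2.png',p['color'][130:380,150:480,::-1])"
```

```text
t 11.72 tcp [511.9  49.7 136.4] slide [ 20.6 143.7   4.4] ang [ 0.08  0.45 -0.01]
(array([507.2,  58. ]), array([70.3, 94.9]), -12.0, (289, 244, 57, 40))
```

View pics/s2.png

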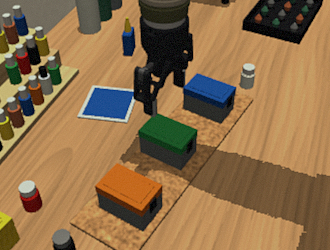

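Green stands as before, at crop (168,140). On to orange, at crop (130,195).

Call:
jog_arm(
  moves=[
    {"fingers": 0, "slide": [4, 30, 0], "angular": [0, 0, 0]},
    {"fingers": 0, "slide": [9, 70, 0], "angular": [0, 0, 0]},
    {"fingers": 0, "slide": [14, 108, 0], "angular": [0, 0, 0]},
    {"fingers": 0, "slide": [17, 134, 0], "angular": [0, 0, 0]},
    {"fingers": 0, "slide": [17.5, 144, 10], "angular": [0, 0, 0]},
    {"fingers": 0, "slide": [17.5, 144, 30], "angular": [0, 0, 0]},
    {"fingers": 0, "slide": [17.5, 144, 55], "angular": [0, 0, 0]},
    {"fingers": 0, "slide": [17.5, 144, 80], "angular": [0, 0, 0]},
    {"fingers": 0, "slide": [17.5, 144, 95], "angular": [0, 0, 0]},
    {"fingers": 0, "slide": [17.5, 144, 99], "angular": [0, 0, 0]},
  ],
)

```text
clock: 12.6
tcp_pos: [0.5188, 0.193, 0.0285]
orientation: [-0.004, 0.107, 0.994, -0.001]
wrist_force: [-1.9, 0.5, -0.6]
finger_gap: 0.0855
grip_force: 0.0
```

Call:
jog_arm(
  moves=[
    {"fingers": 0, "slide": [0, 0, 0], "angular": [0, 0, 0]},
    {"fingers": 0.3, "slide": [0, 0, 0], "angular": [0, 0, 0]},
    {"fingers": 1, "slide": [0, 0, 0], "angular": [0, 0, 0]},
    {"fingers": 1, "slide": [0, 0, 0], "angular": [0, 0, 0]},
    {"fingers": 1, "slide": [0, 0, 0], "angular": [0, 0, 0]},
    {"fingers": 1, "slide": [0, 0, 0], "angular": [0, 0, 0]},
    {"fingers": 1, "slide": [0, 0, 0], "angular": [0, 0, 0]},
  ],
)

```text
clock: 13.18
tcp_pos: [0.5237, 0.1944, 0.0347]
orientation: [0.001, 0.107, 0.994, 0.0]
wrist_force: [1.2, -1.3, 6.3]
finger_gap: 0.0572
grip_force: 97.4
```

Call:
jog_arm(
  moves=[
    {"fingers": 1, "slide": [0, 0, -10], "angular": [0, 0, 0]},
    {"fingers": 1, "slide": [0, 0, -30], "angular": [0, 0, 0]},
    {"fingers": 1, "slide": [0, 0, -60], "angular": [0, 0, 0]},
    {"fingers": 1, "slide": [0, 0, -85], "angular": [0, 0, 0]},
    {"fingers": 1, "slide": [0, 0, -100], "angular": [0, 0, 0]},
    {"fingers": 1, "slide": [0, 0, -100], "angular": [0, 0, 0]},
    {"fingers": 1, "slide": [0, 0, -100], "angular": [0, 0, 0]},
  ],
)

```text
clock: 13.77
tcp_pos: [0.5225, 0.1944, 0.1337]
orientation: [0.0, 0.107, 0.994, 0.0]
wrist_force: [0.1, 0.1, -5.0]
finger_gap: 0.0571
grip_force: 96.9
```

```bash
python3 -c "
from h import *
go(522.5,194.5,132);ft()"
```

```text
t 13.77 tcp [522.5 194.4 133.7] slide [0.  0.1 1.7] ang [ 0.03  0.05 -0.01]
F tool [-0.09  0.08  4.97] M tool [0.005 0.036 0.043] gap 0.0571 grip 96.8833127617836
```

Orange is held. I'll shake it and take the same two measurements.

Call:
jog_arm(
  moves=[
    {"fingers": 1, "slide": [35, 0, 0], "angular": [0, 0, 0]},
    {"fingers": 1, "slide": [0, 0, 0], "angular": [0, 0, 0]},
    {"fingers": 1, "slide": [-35, 0, 0], "angular": [0, 0, 0]},
    {"fingers": 1, "slide": [0, 0, 0], "angular": [0, 0, 0]},
    {"fingers": 1, "slide": [35, 0, 0], "angular": [0, 0, 0]},
    {"fingers": 1, "slide": [0, 0, 0], "angular": [0, 0, 0]},
    {"fingers": 1, "slide": [-35, 0, 0], "angular": [0, 0, 0]},
    {"fingers": 1, "slide": [0, 0, 0], "angular": [0, 0, 0]},
    {"fingers": 1, "slide": [35, 0, 0], "angular": [0, 0, 0]},
    {"fingers": 1, "slide": [35, 0, 0], "angular": [0, 0, 0]},
  ],
)

```text
clock: 14.6
tcp_pos: [0.4784, 0.2013, 0.1278]
orientation: [-0.009, 0.106, 0.994, -0.002]
wrist_force: [-3.1, -0.7, -5.3]
finger_gap: 0.0571
grip_force: 100.7
```

Call:
jog_arm(
  moves=[
    {"fingers": 1, "slide": [-35, 0, 0], "angular": [0, 0, 0]},
    {"fingers": 1, "slide": [-70, 0, 0], "angular": [0, 0, 0]},
    {"fingers": 1, "slide": [-70, 0, 0], "angular": [0, 0, 0]},
    {"fingers": 1, "slide": [-35, 0, 0], "angular": [0, 0, 0]},
    {"fingers": 1, "slide": [0, 0, 0], "angular": [0, 0, 0]},
    {"fingers": 1, "slide": [0, 0, 0], "angular": [0, 0, 0]},
    {"fingers": 1, "slide": [-35, 0, 0], "angular": [0, 0, 0]},
    {"fingers": 1, "slide": [-70, 0, 0], "angular": [0, 0, 0]},
    {"fingers": 1, "slide": [-70, 0, 0], "angular": [0, 0, 0]},
    {"fingers": 1, "slide": [-70, 0, 0], "angular": [0, 0, 0]},
  ],
)

```text
clock: 15.43
tcp_pos: [0.557, 0.1861, 0.1313]
orientation: [-0.001, 0.108, 0.994, -0.0]
wrist_force: [-0.3, 0.7, -3.8]
finger_gap: 0.0573
grip_force: 101.3
```

Call:
jog_arm(
  moves=[
    {"fingers": 1, "slide": [-15, 0, 0], "angular": [0, 0, 0]},
    {"fingers": 1, "slide": [-35, 0, 0], "angular": [0, 0, 0]},
    {"fingers": 1, "slide": [-35, 0, 0], "angular": [0, 0, 0]},
    {"fingers": 1, "slide": [0, 0, 0], "angular": [0, 0, 0]},
    {"fingers": 1, "slide": [35, 0, 0], "angular": [0, 0, 0]},
    {"fingers": 1, "slide": [35, 0, 0], "angular": [0, 0, 0]},
    {"fingers": 1, "slide": [35, 0, 0], "angular": [0, 0, 0]},
    {"fingers": 1, "slide": [35, 0, 0], "angular": [0, 0, 0]},
    {"fingers": 1, "slide": [35, 0, 0], "angular": [0, 0, 0]},
  ],
)

```text
clock: 16.18
tcp_pos: [0.5228, 0.1944, 0.1334]
orientation: [0.0, 0.107, 0.994, 0.0]
wrist_force: [0.4, -1.0, -3.4]
finger_gap: 0.0569
grip_force: 101.2
```

```bash
python3 -c "
from h import *
avg2(); go(522.5,194.5,132)"
```

```text
t 16.78 F [ 0.16 -0.03  3.71] M [ 0.023  0.018 -0.005] +- [0.009 0.009 0.004] tau [ 4.8000e-02 -4.9319e+01  2.9175e+01  5.0000e-03  1.0000e-03 -0.0000e+00] +- [0.024 0.022 0.035 0.006 0.001 0.   ] 
My [ 0.06 -0.04 -0.02  0.02  0.06 -0.01  0.05  0.03  0.02 -0.03  0.04  0.03]
t 16.78 tcp [522.5 194.2 133.3] slide [0.  0.3 1.3] ang [ 0.   -0.   -0.02]
```

Call:
jog_arm(
  moves=[
    {"fingers": 1, "slide": [15, 0, 0], "angular": [0, 0, 0]},
    {"fingers": 1, "slide": [40, 0, 0], "angular": [0, 0, 0]},
    {"fingers": 1, "slide": [70, 0, 0], "angular": [0, 0, 0]},
    {"fingers": 1, "slide": [70, 0, 0], "angular": [0, 0, 0]},
    {"fingers": 1, "slide": [35, 0, 0], "angular": [0, 0, 0]},
    {"fingers": 1, "slide": [0, 0, 0], "angular": [0, 0, 0]},
    {"fingers": 1, "slide": [0, 0, 0], "angular": [0, 0, 0]},
    {"fingers": 1, "slide": [0, 0, 0], "angular": [0, 0, 0]},
    {"fingers": 1, "slide": [0, 0, 0], "angular": [0, 0, 0]},
    {"fingers": 1, "slide": [0, 0, 0], "angular": [0, 0, 0]},
  ],
)

```text
clock: 17.62
tcp_pos: [0.5213, 0.1943, 0.133]
orientation: [-0.001, 0.107, 0.994, -0.0]
wrist_force: [-0.0, -0.6, -4.4]
finger_gap: 0.0569
grip_force: 101.3
```

```bash
python3 -c "
from h import *
avg2(); go(522.5,194.5,132)"
```

```text
t 18.22 F [ 0.05 -0.04  3.77] M [-0.013  0.013 -0.012] +- [0.004 0.006 0.01 ] tau [-3.6000e-02 -4.9137e+01  2.9204e+01  1.0000e-03 -3.0000e-03  0.0000e+00] +- [0.023 0.037 0.015 0.003 0.001 0.   ] 
My [ 0.03 -0.02  0.02  0.02  0.05  0.01 -0.02 -0.01  0.04  0.02  0.01  0.  ]
t 18.22 tcp [522.4 194.3 133.4] slide [-0.1  0.2  1.4] ang [ 0.01  0.01 -0.01]
```

Orange shows no shift, so it is packed tight. I'll put it back, then go to blue.

Call:
jog_arm(
  moves=[
    {"fingers": 1, "slide": [0, 0, 20], "angular": [0, 0, 0]},
    {"fingers": 1, "slide": [0, 0, 50], "angular": [0, 0, 0]},
    {"fingers": 1, "slide": [0, 0, 75], "angular": [0, 0, 0]},
    {"fingers": 1, "slide": [0, 0, 90], "angular": [0, 0, 0]},
    {"fingers": 1, "slide": [0, 0, 97], "angular": [0, 0, 0]},
    {"fingers": 1, "slide": [0, 0, 99], "angular": [0, 0, 0]},
    {"fingers": 1, "slide": [0, 0, 99], "angular": [0, 0, 0]},
    {"fingers": 0.4, "slide": [0, 0, 99], "angular": [0, 0, 0]},
    {"fingers": 0, "slide": [0, 0, 99], "angular": [0, 0, 0]},
    {"fingers": 0, "slide": [0, 0, 99], "angular": [0, 0, 0]},
  ],
)

```text
clock: 19.05
tcp_pos: [0.5236, 0.1945, 0.0352]
orientation: [0.001, 0.107, 0.994, 0.0]
wrist_force: [0.2, -0.0, 0.8]
finger_gap: 0.0792
grip_force: 0.0
```

Call:
jog_arm(
  moves=[
    {"fingers": 0, "slide": [0, 0, 0], "angular": [0, 0, 0]},
    {"fingers": 0, "slide": [0, 0, 0], "angular": [0, 0, 0]},
    {"fingers": 0, "slide": [0, 0, -20], "angular": [0, 0, 0]},
    {"fingers": 0, "slide": [0, 0, -50], "angular": [0, 0, 0]},
    {"fingers": 0, "slide": [0, 0, -85], "angular": [0, 0, 0]},
    {"fingers": 0, "slide": [0, 0, -98], "angular": [0, 0, 0]},
    {"fingers": 0, "slide": [0, 0, -98], "angular": [0, 0, 0]},
    {"fingers": 0, "slide": [0, 0, -98], "angular": [0, 0, 0]},
  ],
)

```text
clock: 19.72
tcp_pos: [0.5233, 0.1945, 0.1334]
orientation: [0.001, 0.107, 0.994, 0.0]
wrist_force: [0.1, 0.2, 1.1]
finger_gap: 0.0855
grip_force: 0.0
```

```bash
python3 -c "
from h import *
go(469.5,-97.5,132)"
```

```text
t 19.72 tcp [523.3 194.5 133.4] slide [  -9.7 -296.7    1. ] ang [ 0.07  0.15 -0.02]
```

Call:
jog_arm(
  moves=[
    {"fingers": 0, "slide": [-1, -25, 0], "angular": [0, 0, 0]},
    {"fingers": 0, "slide": [-2, -60, 0], "angular": [0, 0, 0]},
    {"fingers": 0, "slide": [-3, -98, 0], "angular": [0, 0, 0]},
    {"fingers": 0, "slide": [-5, -136, 0], "angular": [0, 0, 0]},
    {"fingers": 0, "slide": [-6, -174, 0], "angular": [0, 0, 0]},
    {"fingers": 0, "slide": [-7, -212, 0], "angular": [0, 0, 0]},
    {"fingers": 0, "slide": [-9, -250, 0], "angular": [0, 0, 0]},
    {"fingers": 0, "slide": [-10, -280, 0], "angular": [0, 0, 0]},
    {"fingers": 0, "slide": [-10, -296.5, 0], "angular": [0, 0, 0]},
    {"fingers": 0, "slide": [-10, -296.5, 5], "angular": [0, 0, 0]},
  ],
)

```text
clock: 20.55
tcp_pos: [0.4681, -0.1005, 0.1264]
orientation: [-0.0, 0.11, 0.994, -0.0]
wrist_force: [0.3, 0.4, -0.1]
finger_gap: 0.0852
grip_force: 0.0
```

Call:
jog_arm(
  moves=[
    {"fingers": 0, "slide": [0, 0, 20], "angular": [0, 0, 0]},
    {"fingers": 0, "slide": [0, 0, 50], "angular": [0, 0, 0]},
    {"fingers": 0, "slide": [0, 0, 75], "angular": [0, 0, 0]},
    {"fingers": 0, "slide": [0, 0, 90], "angular": [0, 0, 0]},
    {"fingers": 0, "slide": [0, 0, 95], "angular": [0, 0, 0]},
    {"fingers": 0, "slide": [0, 0, 95], "angular": [0, 0, 0]},
    {"fingers": 0.3, "slide": [0, 0, 95], "angular": [0, 0, 0]},
    {"fingers": 1, "slide": [0, 0, 95], "angular": [0, 0, 0]},
    {"fingers": 1, "slide": [0, 0, 95], "angular": [0, 0, 0]},
    {"fingers": 1, "slide": [0, 0, 95], "angular": [0, 0, 0]},
  ],
)

```text
clock: 21.38
tcp_pos: [0.4702, -0.0979, 0.0336]
orientation: [0.001, 0.107, 0.994, -0.0]
wrist_force: [0.3, 0.6, 3.2]
finger_gap: 0.0574
grip_force: 97.1
```

Call:
jog_arm(
  moves=[
    {"fingers": 1, "slide": [0, 0, 0], "angular": [0, 0, 0]},
    {"fingers": 1, "slide": [0, 0, 0], "angular": [0, 0, 0]},
    {"fingers": 1, "slide": [0, 0, -10], "angular": [0, 0, 0]},
    {"fingers": 1, "slide": [0, 0, -30], "angular": [0, 0, 0]},
    {"fingers": 1, "slide": [0, 0, -60], "angular": [0, 0, 0]},
    {"fingers": 1, "slide": [0, 0, -85], "angular": [0, 0, 0]},
    {"fingers": 1, "slide": [0, 0, -100], "angular": [0, 0, 0]},
    {"fingers": 1, "slide": [0, 0, -100], "angular": [0, 0, 0]},
    {"fingers": 1, "slide": [0, 0, -100], "angular": [0, 0, 0]},
  ],
)

```text
clock: 22.13
tcp_pos: [0.4691, -0.0976, 0.1328]
orientation: [0.001, 0.107, 0.994, -0.0]
wrist_force: [0.2, 0.0, -4.2]
finger_gap: 0.0572
grip_force: 96.6
```

```bash
python3 -c "
from h import *
go(469.5,-97.5,132);ft()"
```

```text
t 22.13 tcp [469.1 -97.6 132.8] slide [-0.4  0.2  0.8] ang [-0.    0.08 -0.02]
F tool [-0.19  0.09  4.17] M tool [0.02  0.037 0.021] gap 0.0572 grip 96.6282320022583
```

Call:
jog_arm(
  moves=[
    {"fingers": 1, "slide": [35, 0, 0], "angular": [0, 0, 0]},
    {"fingers": 1, "slide": [0, 0, 0], "angular": [0, 0, 0]},
    {"fingers": 1, "slide": [-35, 0, 0], "angular": [0, 0, 0]},
    {"fingers": 1, "slide": [0, 0, 0], "angular": [0, 0, 0]},
    {"fingers": 1, "slide": [35, 0, 0], "angular": [0, 0, 0]},
    {"fingers": 1, "slide": [0, 0, 0], "angular": [0, 0, 0]},
    {"fingers": 1, "slide": [-35, 0, 0], "angular": [0, 0, 0]},
    {"fingers": 1, "slide": [0, 0, 0], "angular": [0, 0, 0]},
    {"fingers": 1, "slide": [35, 0, 0], "angular": [0, 0, 0]},
    {"fingers": 1, "slide": [35, 0, 0], "angular": [0, 0, 0]},
  ],
)

```text
clock: 22.97
tcp_pos: [0.4245, -0.0862, 0.1265]
orientation: [-0.01, 0.107, 0.994, 0.003]
wrist_force: [-2.1, 0.7, -4.7]
finger_gap: 0.0565
grip_force: 99.9
```

Call:
jog_arm(
  moves=[
    {"fingers": 1, "slide": [-35, 0, 0], "angular": [0, 0, 0]},
    {"fingers": 1, "slide": [-70, 0, 0], "angular": [0, 0, 0]},
    {"fingers": 1, "slide": [-70, 0, 0], "angular": [0, 0, 0]},
    {"fingers": 1, "slide": [-35, 0, 0], "angular": [0, 0, 0]},
    {"fingers": 1, "slide": [0, 0, 0], "angular": [0, 0, 0]},
    {"fingers": 1, "slide": [0, 0, 0], "angular": [0, 0, 0]},
    {"fingers": 1, "slide": [-35, 0, 0], "angular": [0, 0, 0]},
    {"fingers": 1, "slide": [-70, 0, 0], "angular": [0, 0, 0]},
    {"fingers": 1, "slide": [-70, 0, 0], "angular": [0, 0, 0]},
    {"fingers": 1, "slide": [-70, 0, 0], "angular": [0, 0, 0]},
  ],
)

```text
clock: 23.8
tcp_pos: [0.5037, -0.1051, 0.1306]
orientation: [-0.001, 0.107, 0.994, 0.0]
wrist_force: [-0.4, -0.1, -3.8]
finger_gap: 0.0573
grip_force: 100.4
```

Call:
jog_arm(
  moves=[
    {"fingers": 1, "slide": [-15, 0, 0], "angular": [0, 0, 0]},
    {"fingers": 1, "slide": [-35, 0, 0], "angular": [0, 0, 0]},
    {"fingers": 1, "slide": [-35, 0, 0], "angular": [0, 0, 0]},
    {"fingers": 1, "slide": [0, 0, 0], "angular": [0, 0, 0]},
    {"fingers": 1, "slide": [35, 0, 0], "angular": [0, 0, 0]},
    {"fingers": 1, "slide": [35, 0, 0], "angular": [0, 0, 0]},
    {"fingers": 1, "slide": [35, 0, 0], "angular": [0, 0, 0]},
    {"fingers": 1, "slide": [35, 0, 0], "angular": [0, 0, 0]},
    {"fingers": 1, "slide": [35, 0, 0], "angular": [0, 0, 0]},
  ],
)

```text
clock: 24.55
tcp_pos: [0.4695, -0.0978, 0.1325]
orientation: [0.001, 0.107, 0.994, -0.0]
wrist_force: [0.3, -0.3, -4.1]
finger_gap: 0.0573
grip_force: 100.4
```

```bash
python3 -c "
from h import *
avg2(); go(469.5,-97.5,132)"
```

```text
t 25.15 F [-0.05 -0.22  3.82] M [ 0.008  0.003 -0.01 ] +- [0.01  0.011 0.01 ] tau [ 5.0000e-03 -4.0400e+01  2.8496e+01  3.0000e-03  1.0000e-03  0.0000e+00] +- [0.005 0.025 0.039 0.006 0.001 0.   ] 
My [-0.    0.   -0.07 -0.04  0.01  0.01  0.01 -0.03  0.09  0.03  0.01  0.  ]
t 25.15 tcp [468.9 -97.5 132.2] slide [-0.5  0.1  0.2] ang [ 0.01 -0.01 -0.01]
```

Call:
jog_arm(
  moves=[
    {"fingers": 1, "slide": [15, 0, 0], "angular": [0, 0, 0]},
    {"fingers": 1, "slide": [40, 0, 0], "angular": [0, 0, 0]},
    {"fingers": 1, "slide": [70, 0, 0], "angular": [0, 0, 0]},
    {"fingers": 1, "slide": [70, 0, 0], "angular": [0, 0, 0]},
    {"fingers": 1, "slide": [35, 0, 0], "angular": [0, 0, 0]},
    {"fingers": 1, "slide": [0, 0, 0], "angular": [0, 0, 0]},
    {"fingers": 1, "slide": [0, 0, 0], "angular": [0, 0, 0]},
    {"fingers": 1, "slide": [0, 0, 0], "angular": [0, 0, 0]},
    {"fingers": 1, "slide": [0, 0, 0], "angular": [0, 0, 0]},
    {"fingers": 1, "slide": [0, 0, 0], "angular": [0, 0, 0]},
  ],
)

```text
clock: 25.98
tcp_pos: [0.4679, -0.0971, 0.1319]
orientation: [-0.001, 0.107, 0.994, 0.0]
wrist_force: [-0.2, -0.2, -3.7]
finger_gap: 0.0566
grip_force: 100.5
```

```bash
python3 -c "
from h import *
avg2(); go(469.5,-97.5,132)"
```

```text
t 26.58 F [-0.06 -0.17  3.49] M [-0.007  0.003 -0.011] +- [0.01  0.011 0.008] tau [-0.0000e+00 -4.0194e+01  2.8526e+01  2.0000e-03  0.0000e+00 -0.0000e+00] +- [0.002 0.041 0.016 0.003 0.    0.   ] 
My [-0.06  0.03  0.02  0.03  0.02  0.04 -0.05  0.03  0.06 -0.   -0.04 -0.04]
t 26.58 tcp [468.9 -97.5 132.3] slide [-0.6  0.2  0.3] ang [ 0.    0.01 -0.02]
```

Blue shows no shift, so green is the rattling case. It alone shifted, in wrist moment and joint torque, and its grip force jumped with the knocks. I'll put blue back and take green again.

Call:
jog_arm(
  moves=[
    {"fingers": 1, "slide": [0, 0, 20], "angular": [0, 0, 0]},
    {"fingers": 1, "slide": [0, 0, 50], "angular": [0, 0, 0]},
    {"fingers": 1, "slide": [0, 0, 75], "angular": [0, 0, 0]},
    {"fingers": 1, "slide": [0, 0, 90], "angular": [0, 0, 0]},
    {"fingers": 1, "slide": [0, 0, 97], "angular": [0, 0, 0]},
    {"fingers": 1, "slide": [0, 0, 99], "angular": [0, 0, 0]},
    {"fingers": 1, "slide": [0, 0, 99], "angular": [0, 0, 0]},
    {"fingers": 0.4, "slide": [0, 0, 99], "angular": [0, 0, 0]},
    {"fingers": 0, "slide": [0, 0, 99], "angular": [0, 0, 0]},
    {"fingers": 0, "slide": [0, 0, 99], "angular": [0, 0, 0]},
  ],
)

```text
clock: 27.42
tcp_pos: [0.4701, -0.098, 0.0341]
orientation: [0.001, 0.107, 0.994, -0.0]
wrist_force: [-0.6, -1.3, -0.5]
finger_gap: 0.079
grip_force: 0.0
```

Call:
jog_arm(
  moves=[
    {"fingers": 0, "slide": [0, 0, 0], "angular": [0, 0, 0]},
    {"fingers": 0, "slide": [0, 0, 0], "angular": [0, 0, 0]},
    {"fingers": 0, "slide": [0, 0, -20], "angular": [0, 0, 0]},
    {"fingers": 0, "slide": [0, 0, -50], "angular": [0, 0, 0]},
    {"fingers": 0, "slide": [0, 0, -85], "angular": [0, 0, 0]},
    {"fingers": 0, "slide": [0, 0, -98], "angular": [0, 0, 0]},
    {"fingers": 0, "slide": [0, 0, -98], "angular": [0, 0, 0]},
    {"fingers": 0, "slide": [0, 0, -98], "angular": [0, 0, 0]},
  ],
)

```text
clock: 28.08
tcp_pos: [0.4698, -0.0979, 0.1322]
orientation: [0.001, 0.107, 0.994, -0.0]
wrist_force: [0.8, 0.4, 0.1]
finger_gap: 0.0854
grip_force: 0.0
```

```bash
python3 -c "
from h import *
go(508.8,49.9,132);p=read_camera('top')
cv2.imwrite('pics/t3.png',cv2.resize(p['color'][120:300,160:460,::-1],None,fx=2,fy=2))
for c in HS: print(c,lid(p,'top',c,r=30))
for n in('pot_black','pot_white'): print(n,tip_of(n,p)[:1])"
```

```text
t 28.08 tcp [469.8 -97.9 132.2] slide [ -6.6 152.7   0.2] ang [-0.02  0.15 -0.02]
green (array([506.9,  48.1]), array([59.3, 93.8]), -12.0, (265, 208, 31, 43))
orange (array([522.8, 192.2]), array([59.6, 92.9]), -12.3, (203, 202, 33, 42))Traceback (most recent call last):
  File "<string>", line 5, in <module>
    for c in HS: print(c,lid(p,'top',c,r=30))
                         ~~~^^^^^^^^^^^^^^^^
  File "h.py", line 18, in lid
    C=max(cv2.findContours(m,cv2.RETR_EXTERNAL,cv2.CHAIN_APPROX_NONE)[0],key=cv2.contourArea)[:,0]
      ~~~^^^^^^^^^^^^^^^^^^^^^^^^^^^^^^^^^^^^^^^^^^^^^^^^^^^^^^^^^^^^^^^^^^^^^^^^^^^^^^^^^^^^
ValueError: max() iterable argument is empty
```

View pics/t3.png

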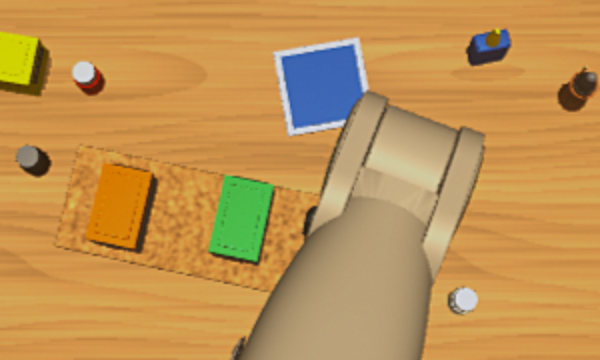

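Green at crop (241,218) and orange at crop (120,207) are within 1 mm of where they started. Blue is hidden by the arm. Back to green.

Call:
jog_arm(
  moves=[
    {"fingers": 0, "slide": [-2, 30, 0], "angular": [0, 0, 0]},
    {"fingers": 0, "slide": [-3, 70, 0], "angular": [0, 0, 0]},
    {"fingers": 0, "slide": [-5, 108, 0], "angular": [0, 0, 0]},
    {"fingers": 0, "slide": [-6, 138, 0], "angular": [0, 0, 0]},
    {"fingers": 0, "slide": [-6, 152.5, 0], "angular": [0, 0, 0]},
    {"fingers": 0, "slide": [-6, 152.5, 20], "angular": [0, 0, 0]},
    {"fingers": 0, "slide": [-6, 152.5, 50], "angular": [0, 0, 0]},
    {"fingers": 0, "slide": [-6, 152.5, 80], "angular": [0, 0, 0]},
    {"fingers": 0, "slide": [-6, 152.5, 95], "angular": [0, 0, 0]},
    {"fingers": 0, "slide": [-6, 152.5, 98], "angular": [0, 0, 0]},
  ],
)

```text
clock: 28.97
tcp_pos: [0.503, 0.0506, 0.0285]
orientation: [-0.005, 0.107, 0.994, -0.0]
wrist_force: [-1.3, 0.3, 0.2]
finger_gap: 0.0853
grip_force: 0.0
```

Call:
jog_arm(
  moves=[
    {"fingers": 0, "slide": [0, 0, 0], "angular": [0, 0, 0]},
    {"fingers": 0.3, "slide": [0, 0, 0], "angular": [0, 0, 0]},
    {"fingers": 1, "slide": [0, 0, 0], "angular": [0, 0, 0]},
    {"fingers": 1, "slide": [0, 0, 0], "angular": [0, 0, 0]},
    {"fingers": 1, "slide": [0, 0, 0], "angular": [0, 0, 0]},
    {"fingers": 1, "slide": [0, 0, 0], "angular": [0, 0, 0]},
    {"fingers": 1, "slide": [0, 0, 0], "angular": [0, 0, 0]},
  ],
)

```text
clock: 29.55
tcp_pos: [0.5086, 0.05, 0.0347]
orientation: [0.002, 0.107, 0.994, 0.0]
wrist_force: [-0.7, -0.2, 6.1]
finger_gap: 0.0572
grip_force: 96.6
```

Call:
jog_arm(
  moves=[
    {"fingers": 1, "slide": [0, 0, -10], "angular": [0, 0, 0]},
    {"fingers": 1, "slide": [0, 0, -30], "angular": [0, 0, 0]},
    {"fingers": 1, "slide": [0, 0, -60], "angular": [0, 0, 0]},
    {"fingers": 1, "slide": [0, 0, -90], "angular": [0, 0, 0]},
    {"fingers": 1, "slide": [0, 0, -120], "angular": [0, 0, 0]},
    {"fingers": 1, "slide": [0, 0, -138], "angular": [0, 0, 0]},
    {"fingers": 1, "slide": [0, 0, -145], "angular": [0, 0, 0]},
    {"fingers": 1, "slide": [0, 0, -145], "angular": [0, 0, 0]},
    {"fingers": 1, "slide": [0, 0, -145], "angular": [0, 0, 0]},
    {"fingers": 1, "slide": [0, 0, -145], "angular": [0, 0, 0]},
  ],
)

```text
clock: 30.38
tcp_pos: [0.506, 0.0503, 0.1765]
orientation: [-0.002, 0.107, 0.994, -0.0]
wrist_force: [-0.2, -0.3, -3.5]
finger_gap: 0.0574
grip_force: 96.6
```

```bash
python3 -c "
from h import *
go(684,-50,176);ft()"
```

```text
t 30.38 tcp [506.   50.3 176.5] slide [-1.953e+02 -6.000e+01 -1.000e-01] ang [-0.02 -0.19 -0.02]
F tool [ 0.08 -0.35  3.54] M tool [ 0.026  0.079 -0.022] gap 0.0574 grip 96.55737161636353
```

Call:
jog_arm(
  moves=[
    {"fingers": 1, "slide": [-12, -4, 0], "angular": [0, 0, 0]},
    {"fingers": 1, "slide": [-37, -11, 0], "angular": [0, 0, 0]},
    {"fingers": 1, "slide": [-67, -21, 0], "angular": [0, 0, 0]},
    {"fingers": 1, "slide": [-97, -30, 0], "angular": [0, 0, 0]},
    {"fingers": 1, "slide": [-127, -39, 0], "angular": [0, 0, 0]},
    {"fingers": 1, "slide": [-155, -48, 0], "angular": [0, 0, 0]},
    {"fingers": 1, "slide": [-178, -55, 0], "angular": [0, 0, 0]},
    {"fingers": 1, "slide": [-190, -59, 0], "angular": [0, 0, 0]},
    {"fingers": 1, "slide": [-194.5, -60, 0], "angular": [0, 0, 0]},
    {"fingers": 1, "slide": [-194.5, -60, 0], "angular": [0, 0, 0]},
  ],
)

```text
clock: 31.22
tcp_pos: [0.6849, -0.0509, 0.1757]
orientation: [-0.001, 0.108, 0.994, 0.0]
wrist_force: [-1.2, -0.5, -4.1]
finger_gap: 0.0569
grip_force: 96.8
```

Call:
jog_arm(
  moves=[
    {"fingers": 1, "slide": [0, 0, 0], "angular": [0, 0, 0]},
    {"fingers": 1, "slide": [0, 0, 0], "angular": [0, 0, 0]},
    {"fingers": 1, "slide": [0, 0, 0], "angular": [0, 0, 0]},
    {"fingers": 1, "slide": [0, 0, 0], "angular": [0, 0, 0]},
    {"fingers": 1, "slide": [0, 0, 0], "angular": [0, 0, 0]},
    {"fingers": 1, "slide": [0, 0, 0], "angular": [0, 0, 0]},
    {"fingers": 1, "slide": [0, 0, 0], "angular": [0, 0, 0]},
    {"fingers": 1, "slide": [0, 0, 0], "angular": [0, 0, 0]},
    {"fingers": 1, "slide": [0, 0, 0], "angular": [0, 0, 0]},
    {"fingers": 1, "slide": [0, 0, 0], "angular": [0, 0, 0]},
  ],
)

```text
clock: 32.05
tcp_pos: [0.6846, -0.0499, 0.1783]
orientation: [0.0, 0.107, 0.994, 0.0]
wrist_force: [0.0, 0.6, -2.7]
finger_gap: 0.057
grip_force: 97.0
```

```bash
python3 -c "
from h import *
go(684,-50,176);ft();avg2(12)
p=read_camera('side'); cv2.imwrite('pics/s4.png',p['color'][:,:,::-1])
for c in('orange','blue'):
  for q,n in((read_camera('top'),'top'),):
    try: print(c,lid(q,n,c,r=30))
    except Exception as e: print(c,e)"
```

```text
t 32.05 tcp [684.6 -49.9 178.3] slide [ 0.5 -0.2  2.3] ang [ 0.01  0.01 -0.02]
F tool [0.12 0.62 2.74] M tool [-0.01   0.065 -0.002] gap 0.057 grip 97.00184673070908
t 32.65 F [-0.01 -0.2   3.65] M [-0.009  0.043  0.008] +- [0.01  0.007 0.009] tau [ 4.0000e-03 -6.3493e+01  3.1338e+01 -4.7000e-02 -1.1000e-02  0.0000e+00] +- [0.003 0.006 0.001 0.    0.    0.   ] 
My [0.05 0.03 0.04 0.01 0.05 0.03 0.08 0.07 0.02 0.05 0.01 0.08]
orange (array([522.9, 192.5]), array([59.1, 92.7]), -12.5, (203, 202, 33, 42))
blue (array([ 468.2, -103.1]), array([49.2, 93.8]), -12.7, (331, 224, 28, 42))
```

View pics/s4.png

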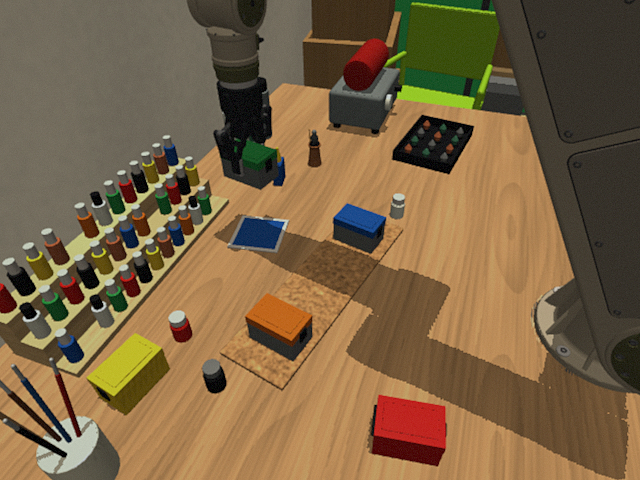

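The green case is held level at (250,160), above the mat. Orange (280,325) and blue (360,225) are in place and the bystanders are unmoved. The off-centre moment still held in green (tau4 −0.047 ± 0.000) confirms the loose ball.

```bash
python3 -c "
from h import *
print(hand_in())"
```

```text
the job is handed in; nothing more can be done
None
```

The green-lidded case is the one that rattles; I handed the job in with it held level about 15 cm over the middle of the mat, orange and blue back in their places and nothing else visibly moved.

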